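# Close the draught shield and tare the balance

## Robot

A 6-joint arm with a two-finger parallel gripper is mounted at the origin on the work surface. World frame = base frame: x ahead of the robot, y to its left, z up, the work surface at z = 0. Lengths are in mm, angles in degrees, forces in N, time in s.
With the tool pointing down it reaches from about 275 to 850 mm from the base axis. Payload 19 kg.
Tool frame: the origin (TCP) lies between the finger pads; the fingertips stand 11 mm ahead of it and the grasp point (between the pads) lies 8 mm behind it (bot.tip_reach is the distance from the TCP to the fingertips, in mm); z points along the fingers, y is the line along which they close (so a half turn about z gives the same grasp; the last joint's range is limited). The gripper opens to 85 mm and grips with 20 to 120 N. Pads are 22 mm wide; open, the fingers measure 114 mm over their backs; the gripper's body (76 mm by 85 mm) begins 54 mm behind the grasp point. The pads swing forward as they close: fully open they stand 13 mm farther back than shut.
Start: joints at [58.384, 8.623, 82.357, -0, 89.026, -7.678], TCP at [233.307, 525.509, 242.267] pointing down, gripper open.
Joint ranges: [-160.23, 160.23], [-39.13, 120.54], [6.94, 153.29], [-79.49, 259.48], [9.18, 160.14], [-161.06, 161.06]. Speed limits (degrees/s): [108.29, 108.29, 127.2, 172.46, 172.46, 172.46].

## Interface

Orientations are given as a 3x3 rotation matrix whose columns are the frame's x, y, z axes.
In Python, from bench import bot gives the robot as it stands. The module is installed in compiled form; this text tells all that it offers.
- The arm moves only by the shell command python3 -m creep 'ROWS'. ROWS is JSON, a list of rows, each a list of 3 entries, a list of its own where there are three numbers: the shift along the tool's x, y, z normalised to -1 to 1, where 1 is 0.03 m, then the turn about the tool's z normalised to -1 to 1, where 1 is 0.12 rad, then the opening, from 0 (shut) to 1 (fully open). A call has 1 to 5 rows; each row shifts and turns the commanded pose from where the row before left it, along the tool's axes as they then stand; what a row does not reach is not made up. A row lasts 1/12 s, in which the tool goes at most 41.7 mm and 7.16 degrees, less where a joint would pass 70% of its speed; a pose out of reach is approached as far as the arm can. A call with a number of a shift or a turn outside -1 to 1 is refused whole. A call with a gripper value outside its range is refused whole. The fingers move at their own pace and stop on an object; the grip force is fixed at half the most. Time passes only in rows, so rows that do not move let the fingers close. It gives the time, the measured TCP pose, the force, the opening and the grip force at its end, in the units of the state.
- bot.observe(): the state, without advancing time (a new reading comes with each control period).
- bot.read_camera(name): name is "side" or "top" or "wrist"; returns a dict with "image" (384x512x3 uint8, red, green, blue), "depth" (384x512 float32, mm along the optical axis (not along the pixel's ray), 0 where there is no reading), "mtx" (3x3 intrinsics, pixels), "R" (3x3) and "t" (3): a world point X has camera coordinates R X + t. Camera axes: x right, y down, z forward; pixel columns grow to the right and rows downward; lengths in mm; the calibration is good to about 2 mm. A picture is of the moment at which its call begins.
- bot.close_job(): hands the job in; it is judged then, once.
The state is a dict: "time": time; "joint_pos": joint angles; "qvel": joint speeds; "effort": joint torques, N m; "eef_pos": TCP position; "eef_rot": TCP orientation; "wrist_force": force on the tool from outside, world axes, zero at the start; "moment": the same for the moment, N m; "finger_gap": finger opening in mm; "gripper_force": force on a finger pad.
Only numpy, scipy, OpenCV 4.12 (cv2) and the standard library are available. Lean on these libraries where they do the work, as an engineer would, in place of code of your own. Each camera call takes 0.05 s, during which the arm holds its last target. There are 200 camera calls.

## Task

The beaker on the laboratory balance is ready to be tared. Using just the fingertips, push the glass top door of the draught shield fully shut by its black finger bar, and only then reach into the sunken well of the blue tare key on the front deck, press the key fully down and let it come back up. Push gently, grip and lift nothing, leave the orange power key unpressed and the beaker and everything else on the bench where it stands.

Things in the scene. Friction and masses are not known exactly. Their poses are not given: they have to be found in the camera images.
- balance: White lab balance fixed to the bench, 340 (x) by 210 mm (y); origin at the footprint's centre on the bench, own x to its rear, y left, z up; its front faces the robot. Flat front deck 70 mm high with two sunken keys, a display between; behind it (own x from -47 mm) a clear draught shield 182 mm wide, white rear column (own x 115 to 170 mm); rails at own y +-87 mm, tops 208 mm high
- top_door (a joint): Glass top door of the shield, in m: 0 = fully shut against its stop, up to 0.105 as it slides level to the balance's rear (own +x). About 1.5 N of friction; it stays where it is left. Within 5 mm of the stop counts as shut
- finger_bar (a point): Middle of the top edge of the black soft rubber bar across the door's front edge; moves with the door. Bar 80 mm long (balance y), 10 mm thick (x), 24 mm high on the glass, gives 1 mm per 4 N; glass 206 mm, bar top 230 mm above the bench. Behind the bar lie 150 mm of glass: a fingertip lowered to just above it pushes the bar to the front (own -x). Shut, the bar is 81 mm behind the wells' centres
- tare_well (a point): Centre of the mouth of the tare key's well, on the deck's face (70 mm above the bench): square hole 42 by 42 mm, sides along the balance's x and y, upright walls. It is on the balance's own -y side (own x -116, y -66 mm)
- tare_face (a point): Centre of the top of the blue tare key's soft silicone cap, 34 by 34 mm, lying 14 mm below the deck's face at rest (56 mm above the bench); it moves with the key, and the cap itself gives 1 mm per 4 N
- tare_key (a joint): Travel of the switch under the blue tare key, in m: 0 = up, 0.006 = fully down; it goes straight down against a spring (1.7 N to start, 5.5 N at the bottom stop) and comes back up when released; pressed counts from 4 mm
- power_well (a point): Centre of the mouth of the orange power key's well, the same in size and depth, on the balance's own +y side (own x -116, y +66 mm)
- power_key (a joint): Travel of the switch under the orange power key, in m: 0 = up, 0.006 = down; must stay up
- beaker: Small clear beaker, 48 mm diameter, 62 mm tall, loose on the balance's round pan (pan top 75 mm above the bench) inside the shield; origin at the centre of its underside, own z up
- jar: White jar with a white cap, 64 mm diameter, 85 mm tall, loose on the bench at the balance's left; origin at the centre of its underside
- spatula: Steel spatula lying on the bench at the balance's right, 190 mm long along its own x, 8 mm high; origin under its middle
- bottle_a: Clear bottle with a blue cap, 72 mm diameter, 160 mm tall, loose on the bench to one side; origin at the centre of its underside
- bottle_b: Amber bottle with a blue cap, 60 mm diameter, 130 mm tall, loose on the bench to one side; origin at the centre of its underside
- flask: Stoppered conical glass flask with a black stopper, 76 mm diameter, 109 mm tall, loose on the bench to one side; origin at the centre of its underside
There are look-alikes about, which are no part of the job. Leave any brown look-alike of the beaker alone.

How it is judged:
By the outcome, as a careful person would: the job done as asked, in the order asked, and still so for the second after the job is handed in, with the robot touching nothing.
It also fails if it takes over 48 s, if anything falls off the work surface, if the arm or the gripper's body presses on something with over 40 N, if the wrist force passes 120 N, or if a joint passes its speed limit or range.

## Working session

There is one attempt and no reset: what is moved stays moved. The work goes in short steps, Python scripts to look and compute and a shell command to move; the robot and the scene stay as the last step left them, time stands still between calls to the robot, and variables do not carry over. Pictures are saved under pics/ and viewed, at most 10 in all, crops included, and the job is handed in when it is done.

```bash
mkdir -p pics
python3 - <<'E'
from bench import bot
import cv2,numpy as np
s=bot.observe();print(s['time'],s['eef_pos'],np.round(s['eef_rot'],3),s['finger_gap'],bot.tip_reach)
for n in("top","side"):
    c=bot.read_camera(n);np.savez(f"{n}.npz",**c);cv2.imwrite(f"pics/{n}1.png",c["image"][:,:,::-1])
    print(n,c["mtx"].round(1).tolist(),(-c["R"].T@c["t"]).round(0),c["R"].round(2).tolist())
E
```

```text
0.0 [233.21692972 525.33728977 241.70033866] [[-0.914  0.406 -0.001]
 [ 0.406  0.914 -0.001]
 [ 0.    -0.001 -1.   ]] 85.56810537972231 11.0
top [[435.7, 0.0, 248.3], [0.0, 435.7, 187.5], [0.0, 0.0, 1.0]] [ 459.    4. 1274.] [[-0.02, -1.0, -0.0], [-0.99, 0.02, -0.1], [0.1, 0.0, -1.0]]
side [[415.1, 0.0, 249.6], [0.0, 415.1, 190.8], [0.0, 0.0, 1.0]] [ 482.  834. 1164.] [[-0.99, -0.11, -0.01], [-0.08, 0.77, -0.63], [0.08, -0.62, -0.78]]
```

View pics/top1.png

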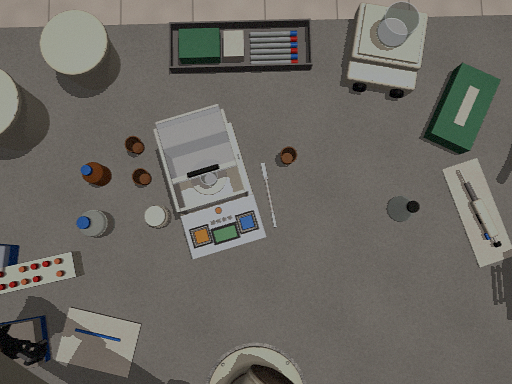

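View pics/side1.png

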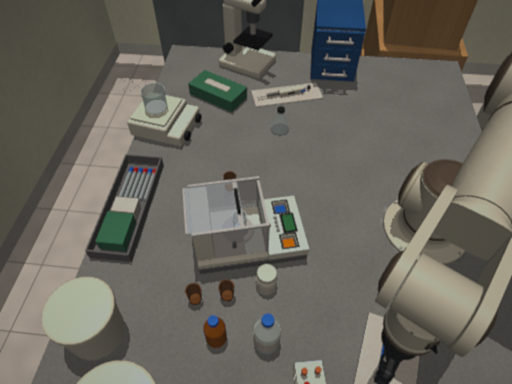

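The top view shows the blue key at about (246,222), the orange key at (201,236) and the black bar at (203,171). In the side view they are at (281,209), (289,242) and (237,200). The balance is turned by roughly 17°.

```bash
cat > h.py <<'E'
import numpy as np,cv2
def ray(c,uv,z):
    d=c["R"].T@np.linalg.inv(c["mtx"])@np.array([*uv,1.]); o=-c["R"].T@c["t"]
    return o+d*(z-o[2])/d[2]
def pix(c,X):
    p=c["mtx"]@(c["R"]@np.array(X)+c["t"]); return p[:2]/p[2]
def blob(c,lo,hi,box):
    h=cv2.cvtColor(c["image"],cv2.COLOR_RGB2HSV); m=cv2.inRange(h,lo,hi)
    k=np.zeros_like(m);x0,y0,x1,y1=box;k[y0:y1,x0:x1]=1;m=m*k
    n,l,s,ce=cv2.connectedComponentsWithStats(m); i=1+np.argmax(s[1:,4])
    r=cv2.minAreaRect(np.argwhere(l==i)[:,::-1].astype(np.float32))
    return ce[i],s[i,4],r
E
python3 - <<'E'
from h import *
B={"top":dict(blue=(230,205,265,240),orange=(185,220,215,250),bar=(180,155,225,185)),"side":dict(blue=(270,198,292,218),orange=(275,230,302,252),bar=(228,180,246,215))}
rg=dict(blue=((100,110,60),(125,255,255)),orange=((8,130,90),(25,255,255)),bar=((0,0,0),(180,255,45)))
P={}
for n in B:
    c=dict(np.load(n+".npz"))
    for k in rg:
        ce,a,r=blob(c,*rg[k],B[n][k]);z=230 if k=="bar" else 56
        d=c["depth"][int(ce[1]),int(ce[0])]
        P[n,k]=ray(c,ce,z);print(n,k,ce.round(1),a,np.round(r[1],1),round(r[2],1),P[n,k].round(1),"depth",d,"z of depth",(c["R"].T@(np.linalg.inv(c["mtx"])@[*ce,1]*d-c["t"])).round(1))
    v=P[n,"orange"]-P[n,"blue"];print(np.linalg.norm(v),np.degrees(np.arctan2(-v[0],v[1])))
    im=c["image"][150:262,140:280] if n=="top" else c["image"][165:275,175:315]
    cv2.imwrite(f"pics/{n}2.png",cv2.resize(im[:,:,::-1],None,fx=5,fy=5,interpolation=cv2.INTER_CUBIC))
E
```

```text
top blue [246.6 221.8] 150 [12.  12.4] 74.1 [484.3  11.4  56. ] depth 1215.815 z of depth [484.4  11.4  55. ]
top orange [201.2 235.7] 151 [12.2 12.4] 74.1 [449.1 138.6  56. ] depth 1211.3019 z of depth [449.1 138.6  56.1]
top bar [202.6 170.5] 153 [ 4.8 31.6] 73.3 [607.1 113.9 230. ] depth 1059.492 z of depth [607.8 114.5 224.5]
132.01848919437376 15.491816772915984
side blue [279.8 208.7] 75 [ 7. 10.] 90.0 [486.   11.7  56. ] depth 1374.7727 z of depth [486.   11.7  56.1]
side orange [288.2 242.5] 103 [ 8.9 11.5] 80.5 [451.3 139.2  56. ] depth 1294.5966 z of depth [451.3 138.2  54.4]
side bar [236.9 201. ] 52 [24.3  2.1] 80.5 [608.1 126.6 230. ] depth 1174.1296 z of depth [607.8 128.6 232.7]
132.184308906438 15.218799927662182
```

View pics/top2.png

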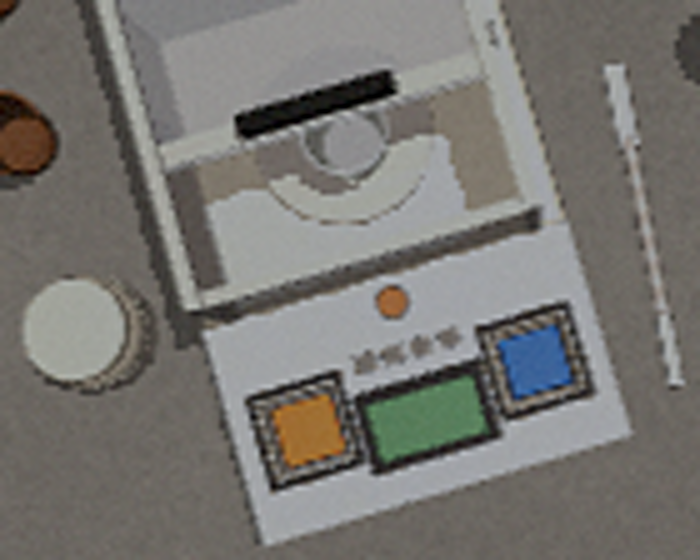

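```bash
python3 -m creep '[[[0,0,-0.4],-0.955,0],[[0,0,-0.4],-0.955,0],[[0,0,-0.4],-0.955,0],[[0,0,-0.4],-0.955,0],[[0,0,-0.4],-0.955,0]]'; python3 -m creep '[[[0,0,-0.1],-0.955,0],[[0,0,0],0,0],[[0,0,0],0,0]]'
python3 - <<'E'
from bench import bot
import numpy as np
s=bot.observe();print(s['time'],s['eef_pos'],np.round(s['eef_rot'],4),s['finger_gap'],s['wrist_force'])
E
```

```text
time: 0.52
eef_pos: [233.2, 525.4, 302.5]
eef_rot: [[-0.987, -0.16, -0.0], [-0.16, 0.987, -0.001], [0.0, -0.001, -1.0]]
wrist_force: [0.2, 0.2, 0.8]
finger_gap: 25.4
gripper_force: 0.0
time: 0.77
eef_pos: [233.3, 525.5, 304.9]
eef_rot: [[-0.965, -0.263, -0.0], [-0.263, 0.965, -0.0], [0.0, -0.0, -1.0]]
wrist_force: [0.7, 0.2, -0.5]
finger_gap: -0.0
gripper_force: 0.0
0.7667 [233.2805219  525.46959285 304.86304465] [[-9.648e-01 -2.630e-01 -3.000e-04]
 [-2.630e-01  9.648e-01 -5.000e-04]
 [ 4.000e-04 -4.000e-04 -1.000e+00]] -0.02805274544828575 [ 0.65197227  0.19020347 -0.45947912]
```

Yaw is aligned. Next I travel to a point behind the bar, staying high.

```bash
M='x'; python3 -m creep '[[[-0.46,-0.825,0],0,0],[[-0.46,-0.825,0],0,0],[[-0.46,-0.825,0],0,0],[[-0.46,-0.825,0],0,0],[[-0.46,-0.825,0],0,0]]' >/dev/null; python3 -m creep '[[[-0.46,-0.825,0],0,0],[[-0.46,-0.825,0],0,0],[[-0.46,-0.825,0],0,0],[[-0.46,-0.825,0],0,0],[[-0.46,-0.825,0],0,0]]'>/dev/null; python3 -m creep '[[[-0.46,-0.825,0],0,0],[[-0.46,-0.825,0],0,0],[[-0.46,-0.825,0],0,0],[[-0.46,-0.825,0],0,0],[[-0.46,-0.825,0],0,0]]'>/dev/null; python3 -m creep '[[[-0.46,-0.825,0],0,0],[[-0.46,-0.825,0],0,0],[[-0.46,-0.825,0],0,0],[[-0.46,-0.825,0],0,0],[[-0.46,-0.825,0],0,0]]'>/dev/null; python3 -m creep '[[[0,0,0],0,0],[[0,0,0],0,0]]'
python3 - <<'E'
from bench import bot
from h import *
for n in("wrist",):
    c=bot.read_camera(n);np.savez(f"{n}.npz",**c);cv2.imwrite(f"pics/{n}3.png",c["image"][:,:,::-1])
s=bot.observe();print(s['time'],s['eef_pos'])
E
```

```text
time: 2.6
eef_pos: [631.8, 120.9, 303.7]
eef_rot: [[-0.965, -0.261, -0.002], [-0.261, 0.965, -0.0], [0.002, 0.0, -1.0]]
wrist_force: [-0.5, 0.0, 0.2]
finger_gap: -0.2
gripper_force: 0.0
2.65 [631.19668841 121.75153596 304.197117  ]
```

View pics/wrist3.png

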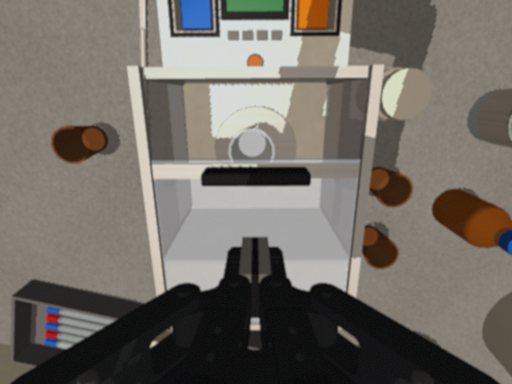

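The wrist view shows the bar at about (256,177), laterally centred on the fingertips at (256,245). I use this close view to measure the bar precisely.

Run:
```python
from h import *
c=dict(np.load("wrist.npz"))
ce,a,r=blob(c,(0,0,0),(180,255,45),(190,160,325,195))
print(ce,a,r)
for u,v in((ce[0],168.5),(ce[0],185.5)):
  for z in(230,206): print(v,z,ray(c,(u,v),z).round(1))
d=c["depth"];
for v in range(164,192,2):
    X=c["R"].T@(np.linalg.inv(c["mtx"])@[256,v,1]*d[v,256]-c["t"]);print(v,X.round(1),c["image"][v,256])
```

```text
[255.94403618 176.10684002] 1769 ((256.0, 176.0), (16.0, 106.0), 90.0)
168.5 230 [601.4 113.5 230. ]
168.5 206 [606.9 115.1 206. ]
185.5 230 [613.5 116.8 230. ]
185.5 206 [620.4 118.8 206. ]
164 [603.3 114.2 206.4] [184 185 174]
166 [605.  114.7 205.7] [158 159 148]
168 [605.2 114.7 211.7] [30 30 28]
170 [604.9 114.6 219.2] [9 4 4]
172 [604.9 114.5 225.6] [10  7  5]
174 [605.6 114.7 228.7] [16 15 13]
176 [606.9 115.  229.2] [16 16 14]
178 [608.1 115.4 229.9] [18 18 17]
180 [609.5 115.8 229.9] [20 19 16]
182 [611.1 116.2 229.5] [18 19 17]
184 [612.4 116.5 230.2] [33 33 31]
186 [614.1 117.  229.1] [140 138 138]
188 [622.3 119.4 206.5] [187 183 183]
190 [624.6 120.  204.3] [189 188 184]
```

```bash
python3 -m creep '[[[-0.1,0,0.5],0,0],[[0,0,0.5],0,0],[[0,0,0.5],0,0],[[0,0,0.5],0,0],[[0,0,0.3],0,0]]' >/dev/null; python3 -m creep '[[[0,0,0.2],0,0],[[0,0,0.13],0,0],[[0,0,0],0,0],[[0,0,0],0,0]]'
python3 - <<'E'
from bench import bot
from h import *
c=bot.read_camera("wrist");cv2.imwrite("pics/wrist4.png",c["image"][:,:,::-1])
E
```

```text
time: 3.4
eef_pos: [634.2, 123.0, 227.0]
eef_rot: [[-0.964, -0.266, 0.001], [-0.266, 0.964, -0.0], [-0.001, -0.0, -1.0]]
wrist_force: [0.1, -0.3, 0.5]
finger_gap: -0.4
gripper_force: 0.0
```

View pics/wrist4.png

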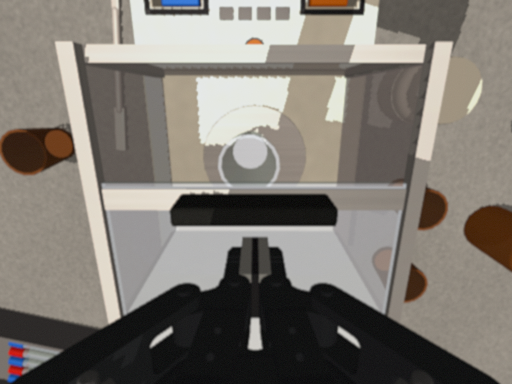

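The fingertip is behind the bar (bar at y≈210, tip at y≈240), just above the glass. Pushing now.

```bash
python3 -m creep '[[[0.15,0,0],0,0],[[0.15,0,0],0,0],[[0.15,0,0],0,0],[[0.15,0,0],0,0],[[0.15,0,0],0,0]]'; python3 -m creep '[[[0.15,0,0],0,0],[[0.15,0,0],0,0],[[0.15,0,0],0,0],[[0.15,0,0],0,0],[[0.15,0,0],0,0]]';  python3 -m creep '[[[0.15,0,0],0,0],[[0.15,0,0],0,0],[[0.15,0,0],0,0],[[0,0,0],0,0]]'
```

```text
time: 3.87
eef_pos: [612.1, 116.6, 226.7]
eef_rot: [[-0.964, -0.266, 0.001], [-0.266, 0.964, -0.0], [-0.001, -0.0, -1.0]]
wrist_force: [1.2, 0.2, 2.1]
finger_gap: 0.3
gripper_force: 0.9
time: 4.28
eef_pos: [590.3, 110.7, 226.4]
eef_rot: [[-0.964, -0.267, 0.0], [-0.267, 0.964, -0.0], [0.0, -0.0, -1.0]]
wrist_force: [2.3, -0.5, 1.6]
finger_gap: 0.2
gripper_force: 0.9
time: 4.62
eef_pos: [577.0, 107.0, 226.4]
eef_rot: [[-0.964, -0.266, -0.0], [-0.266, 0.964, -0.0], [0.0, -0.0, -1.0]]
wrist_force: [0.8, 0.3, 1.0]
finger_gap: 0.1
gripper_force: 0.0
```

```bash
python3 -m creep '[[[0.1,0,0],0,0],[[0.1,0,0],0,0],[[0.1,0,0],0,0],[[0.1,0,0],0,0],[[0,0,0],0,0]]' | grep -E 'pos|force'; python3 -m creep '[[[0.05,0,0],0,0],[[0.05,0,0],0,0],[[0,0,0],0,0]]'| grep -E 'pos|force'; python3 -m creep '[[[0.05,0,0],0,0],[[0.05,0,0],0,0],[[0,0,0],0,0]]'| grep -E 'pos|force'
```

```text
eef_pos: [565.7, 103.8, 226.4]
wrist_force: [0.8, 0.3, 0.1]
gripper_force: 0.2
eef_pos: [563.1, 103.1, 226.4]
wrist_force: [1.5, 0.8, 0.1]
gripper_force: 0.5
eef_pos: [560.3, 102.4, 226.4]
wrist_force: [3.3, 1.0, -0.4]
gripper_force: 1.4
```

```bash
python3 -m creep '[[[0.05,0,0],0,0],[[0,0,0],0,0],[[0,0,0],0,0]]' | grep -E 'pos|force'; python3 -m creep '[[[0.05,0,0],0,0],[[0,0,0],0,0],[[0,0,0],0,0]]'| grep -E 'pos|force'
```

```text
eef_pos: [559.3, 102.1, 226.4]
wrist_force: [5.8, 2.4, -1.7]
gripper_force: 3.3
eef_pos: [558.2, 101.8, 226.5]
wrist_force: [10.6, 1.9, -2.8]
gripper_force: 5.4
```

At the stop: the force is rising at the bar's stiffness, and the position agrees with the geometry. I back off, lift, and move above the tare well.

```bash
python3 -m creep '[[[-0.2,0,0],0,0],[[-0.15,0,0],0,0],[[0,0,-0.5],0,0],[[0,0,-0.8],0,0],[[0,0,-0.8],0,0]]' | grep -E 'pos|force'; python3 -m creep '[[[0,0,-0.4],0,0],[[0.58,-0.375,0],0,0],[[0.58,-0.375,0],0,0],[[0.58,-0.375,0],0,0],[[0.58,-0.375,0],0,0]]'| grep -E 'pos|force'; python3 -m creep '[[[0.58,-0.375,0],0,0],[[0.58,-0.375,0],0,0],[[0,0,0],0,0],[[0,0,0],0,0]]'
python3 - <<'E'
from bench import bot
from h import *
s=bot.observe()
c=bot.read_camera("wrist");cv2.imwrite("pics/wrist5.png",c["image"][:,:,::-1])
t=bot.read_camera("top")
ce,a,r=blob(t,(0,0,0),(180,255,45),(180,165,225,205));print("bar top",ce,a,ray(t,ce,227))
for k,cc in(("wrist",c),("top",t)):
  try:
    ce,a,r=blob(cc,(100,110,60),(125,255,255),(0,0,512,384) if k=="wrist" else (230,205,265,240));print(k,ce,a,r,ray(cc,ce,56).round(1))
  except Exception as e: print(k,e)
print(s['eef_pos'])
E
```

```text
eef_pos: [567.4, 104.4, 289.5]
wrist_force: [0.0, -0.1, 0.2]
gripper_force: 0.0
eef_pos: [511.9, 42.0, 300.8]
wrist_force: [0.3, 0.9, -0.5]
gripper_force: 0.0
time: 7.2
eef_pos: [484.7, 11.0, 301.4]
eef_rot: [[-0.964, -0.265, 0.0], [-0.265, 0.964, -0.0], [-0.0, -0.0, -1.0]]
wrist_force: [0.3, -0.1, -0.2]
finger_gap: 0.2
gripper_force: 0.0
bar top [192.4375 196.75  ] 32 [544.23369644 139.55122586 227.        ]
wrist [255.6561086  160.73906486] 663 ((256.0, 160.5), (25.0, 26.0), 90.0) [484.6  12.3  56. ]
top attempt to get argmax of an empty sequence
[484.73044466  11.01058406 301.36308026]
```

View pics/wrist5.png

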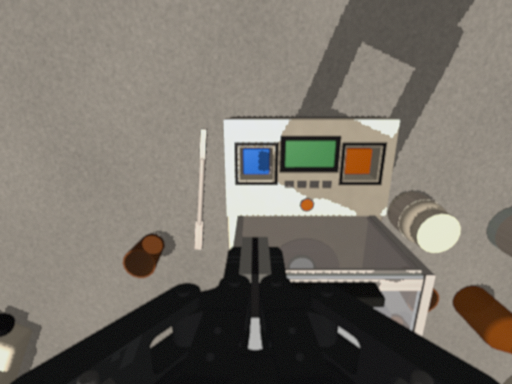

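The wrist view shows the tare key at (256,161), the bar at (365,292) close to the shield's front, and everything else in place. Before pressing, I check the bar's own x numerically (shut = -35).

Run:
```python
from bench import bot
from h import *
c=bot.read_camera("wrist");d=c["depth"]
a=np.radians(15.4);O=np.array([484.8,11.8])-np.array([[np.cos(a),-np.sin(a)],[np.sin(a),np.cos(a)]])@[-116,-66]
print("balance origin",O)
for u in(360,370):
  for v in range(278,312,3):
    X=c["R"].T@(np.linalg.inv(c["mtx"])@[u,v,1]*d[v,u]-c["t"]);q=X[:2]-O
    print(u,v,"own",round(q@[np.cos(a),np.sin(a)],1),round(q@[-np.sin(a),np.cos(a)],1),round(X[2],1),c["image"][v,u])
```

```text
balance origin [579.10836314 106.23480631]
360 278 own -41.0 27.9 205.0 [167 165 161]
360 281 own -38.8 27.7 206.2 [99 93 87]
360 284 own -38.9 26.1 210.9 [11  7  9]
360 287 own -38.3 25.0 214.3 [12 13  8]
360 290 own -38.6 23.5 218.8 [10 10  8]
360 293 own -38.6 22.1 222.8 [13 12 10]
360 296 own -39.2 20.4 227.5 [16 17 15]
360 299 own -38.1 19.8 229.9 [30 30 26]
360 302 own -127.8 -29.7 346.4 [17 16 17]
360 305 own -127.1 -29.8 347.1 [18 19 18]
360 308 own -126.8 -30.2 348.3 [18 19 18]
360 311 own -127.9 -31.3 351.1 [19 19 20]
370 278 own -41.9 36.2 206.2 [177 173 169]
370 281 own -39.0 36.5 206.5 [119 111 104]
370 284 own -38.7 35.0 210.6 [13 12 14]
370 287 own -38.4 33.6 214.4 [13 10 12]
370 290 own -38.8 31.8 219.1 [13 12  9]
370 293 own -38.6 30.5 222.8 [11 11 12]
370 296 own -39.3 28.6 227.7 [16 17 16]
370 299 own -36.3 29.0 227.6 [34 35 30]
370 302 own -34.7 28.6 229.4 [38 36 33]
370 305 own -32.5 28.5 230.3 [34 35 31]
370 308 own -127.8 -27.3 349.5 [15 16 17]
370 311 own -127.2 -27.5 350.2 [18 20 19]
```

The bar's front face is at -38.7 mm, expected -40 within calibration, and the force stop agrees: the door is shut. Descending to the well.

```bash
python3 -m creep '[[[0,0.03,0.8],0,0],[[0,0,0.9],0,0],[[0,0,0.9],0,0],[[0,0,0.9],0,0],[[0,0,0.9],0,0]]' | grep -E 'pos|force'; python3 -m creep '[[[0,0,0.9],0,0],[[0,0,0.7],0,0],[[0,0,0.4],0,0],[[0,0,0],0,0],[[0,0,0],0,0]]'| grep -E 'pos|force'
python3 - <<'E'
from bench import bot
from h import *
c=bot.read_camera("wrist");a=cv2.resize(c["image"][180:320,180:330],None,fx=3.5,fy=3.5);cv2.imwrite("pics/w6.png",a[:,:,::-1])
E
```

```text
eef_pos: [484.9, 13.0, 167.9]
wrist_force: [-0.4, 0.3, -0.7]
gripper_force: 0.0
eef_pos: [484.9, 12.8, 109.2]
wrist_force: [-0.1, 0.0, 0.0]
gripper_force: 0.0
```

View pics/w6.png

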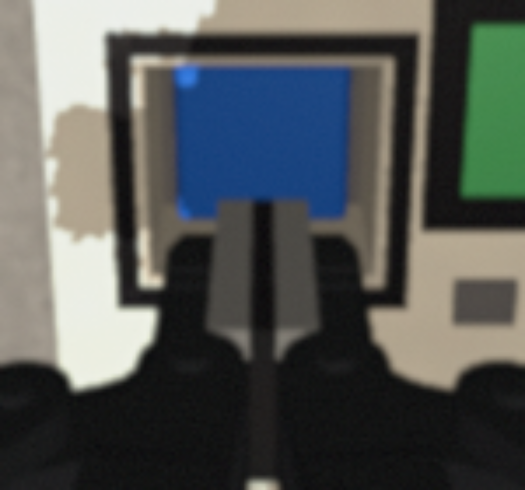

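The crop shows the finger centred sideways on the blue key (finger x≈262, well 130–395). I continue down into the well, watching the force.

```bash
python3 -m creep '[[[0,-0.02,0.4],0,0],[[0,0,0.3],0,0],[[0,0,0.2],0,0],[[0,0,0],0,0],[[0,0,0],0,0]]' | grep -E 'pos|force'; python3 -m creep '[[[0,0,0.15],0,0],[[0,0,0.1],0,0],[[0,0,0],0,0],[[0,0,0],0,0]]'| grep -E 'pos|force'
```

```text
eef_pos: [485.0, 11.8, 82.6]
wrist_force: [0.7, -0.2, -0.2]
gripper_force: 0.0
eef_pos: [484.9, 11.8, 74.9]
wrist_force: [0.2, -0.1, 0.6]
gripper_force: 0.0
```

```bash
python3 -m creep '[[[0,0,0.1],0,0],[[0,0,0.1],0,0],[[0,0,0],0,0],[[0,0,0],0,0]]' | grep -E 'pos|force'; python3 -m creep '[[[0,0,0.1],0,0],[[0,0,0],0,0],[[0,0,0],0,0]]'| grep -E 'pos|force';python3 -m creep '[[[0,0,0.08],0,0],[[0,0,0],0,0],[[0,0,0],0,0]]'| grep -E 'pos|force'
```

```text
eef_pos: [484.8, 11.8, 68.7]
wrist_force: [0.3, 0.4, 0.4]
gripper_force: 0.0
eef_pos: [485.0, 11.8, 65.9]
wrist_force: [0.2, 0.6, 1.7]
gripper_force: 0.9
eef_pos: [485.0, 11.8, 63.5]
wrist_force: [0.2, 0.8, 2.9]
gripper_force: 1.5
```

```bash
python3 -m creep '[[[0,0,0.08],0,0],[[0,0,0],0,0],[[0,0,0],0,0]]' | grep -E 'pos|force'; python3 -m creep '[[[0,0,0.07],0,0],[[0,0,0],0,0],[[0,0,0],0,0]]'| grep -E 'pos|force';python3 -m creep '[[[0,0,0.05],0,0],[[0,0,0],0,0],[[0,0,0],0,0]]'| grep -E 'pos|force'
```

```text
eef_pos: [485.1, 11.8, 61.1]
wrist_force: [0.1, -0.4, 3.5]
gripper_force: 2.2
eef_pos: [485.1, 11.8, 59.2]
wrist_force: [-0.4, 0.0, 6.9]
gripper_force: 3.5
eef_pos: [485.1, 11.7, 58.0]
wrist_force: [-1.6, 1.0, 12.3]
gripper_force: 5.8
```

Bottomed out: 12 N, with stiffness equal to the cap's. I retract straight up and verify.

```bash
python3 -m creep '[[[0,0,-0.1],0,0],[[0,0,-0.2],0,0],[[0,0,-0.4],0,0],[[0,0,-0.6],0,0],[[0,0,-0.9],0,0]]' | grep -E 'pos|force'; python3 -m creep '[[[0,0,-0.9],0,0],[[0,0,-0.9],0,0],[[0,0,-0.9],0,0],[[0,0,-0.9],0,0],[[0,0,-0.9],0,0]]' | grep -E 'pos|force'; python3 -m creep '[[[0,-0.9,-0.5],0,0],[[0,-0.9,0],0,0],[[0,-0.9,0],0,0],[[0,-0.9,0],0,0],[[0,-0.9,0],0,0]]' | grep -E 'pos|force'; python3 -m creep '[[[0,-0.9,0],0,0],[[0,-0.9,0],0,0],[[0,-0.9,0],0,0],[[0,0,0],0,0],[[0,0,0],0,0]]'
python3 - <<'E'
from bench import bot
from h import *
t=bot.read_camera("top");cv2.imwrite("pics/top7.png",cv2.resize(t["image"][90:270,70:310],None,fx=3,fy=3)[:,:,::-1])
for k,b,z in(("bar",(170,165,225,205),230),("blue",(230,205,265,240),56),("orange",(185,220,215,250),56)):
    rg=dict(blue=((100,110,60),(125,255,255)),orange=((8,130,90),(25,255,255)),bar=((0,0,0),(180,255,45)))[k]
    try:
        ce,a,r=blob(t,*rg,b);d=t["depth"][int(ce[1]),int(ce[0])];X=t["R"].T@(np.linalg.inv(t["mtx"])@[*ce,1]*d-t["t"]);print(k,ce,a,X.round(1))
    except Exception as e: print(k,e)
E
```

```text
eef_pos: [483.7, 11.9, 122.6]
wrist_force: [-0.1, -0.0, -0.7]
gripper_force: 0.0
eef_pos: [484.4, 11.9, 259.8]
wrist_force: [-0.3, -0.6, 0.4]
gripper_force: 0.0
eef_pos: [520.8, -119.5, 273.5]
wrist_force: [-0.0, -0.9, 0.5]
gripper_force: 0.0
time: 12.23
eef_pos: [542.3, -197.3, 272.8]
eef_rot: [[-0.964, -0.265, -0.002], [-0.265, 0.964, 0.001], [0.001, 0.001, -1.0]]
wrist_force: [0.2, 0.5, -0.9]
finger_gap: 0.3
gripper_force: 0.0
bar [209.77205882 196.52941176] 136 [543.4  97.4 231.3]
blue [246.46575342 221.92465753] 146 [484.1  11.8  59.6]
orange [201.25  235.625] 152 [449.2 138.3  57.7]
```

View pics/top7.png

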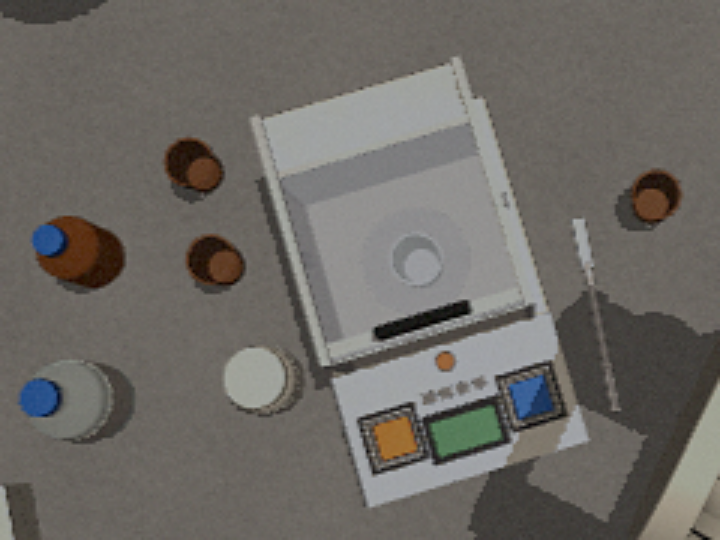

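The view shows the door shut (bar at own x ≈ -36 mm), both keys up, and the beaker and other objects where they were. Handing in.

```bash
python3 -c "
from bench import bot
print(bot.close_job())"
```

```text
the job is handed in; nothing more can be done
None
```

The top door was pushed fully shut first, then the tare key was pressed to its bottom stop and released, with the power key untouched and nothing else seen to move; the job was handed in at about 12 s.

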